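Butt a reference block to its datum and set the hold-down thumbscrew

ROBOT

A 6-joint arm with a two-finger parallel gripper is mounted at the origin on the work surface; the furniture and walls round the work are solid. World frame = base frame: x ahead of the robot, y to its left, z up, the work surface at z = 0. Lengths are in m, angles in rad, forces in N, time in s.
With the tool pointing down it reaches from about 0.25 to 0.725 m from the base axis. Payload 4 kg.
Tool frame: the origin (TCP) lies midway between the tips of the shut fingers; the grasp point (between the pads) lies 19 mm behind it; z points along the fingers, y is the line along which they close (so a half turn about z gives the same grasp; the last joint's range is limited). The gripper opens to 85 mm and grips with 20 to 120 N. Pads are 22 mm wide; open, the fingers measure 114 mm over their backs; the gripper's body (76 mm by 85 mm) begins 54 mm behind the grasp point. The pads swing forward as they close: fully open they stand 13 mm farther back than shut.
Start: joints at [1.128, 0.241, 0.005, 1.335, 0, 1.571], TCP at [0.214, 0.452, 0.231] pointing down, gripper open.
Joint ranges: [-2.72, 2.72], [-1.05, 1.87], [-1.09, 1.28], [-1.99, 2.15], [-1.42, 1.44], [-3.14, 3.14]. Speed limits (rad/s): [2.79, 2.79, 3.14, 3.14, 3.14, 3.14].

INTERFACE

Orientations are given as [roll, pitch, yaw] about the fixed x, y, z axes, in that order (R = Rz(yaw) Ry(pitch) Rx(roll)).
In Python, from rig import robot, imaging, nets gives the robot as it stands.
- The arm moves only by the shell command python3 -m pendant 'ROWS' [OPENING] [FORCE]. ROWS is JSON, a list of rows, each an object of numbers: "tx", "ty", "tz": the shift along the world's x, y, z in cm; "roll": the turn about the world's z in rad. In form: [{"tx": .., "ty": .., "tz": .., "roll": ..}, ...]. A call has 1 to 12 rows; each row is the pose to reach, as a shift and turn from the pose commanded when the call began; what a row does not reach only later rows make up. A row lasts 1/8 s, in which the tool goes at most 62.5 mm and 10.7 degrees, less where a joint would pass 70% of its speed; a pose out of reach is approached as far as the arm can. A call with a gripper value outside its range is refused whole. OPENING is the finger opening in cm, from 0 to 8.54, set as the call begins (- or left out, the last holds). The fingers move at their own pace and stop on an object; FORCE is the grip in N (left out, the last holds). Time passes only in rows, so rows that repeat a pose let the fingers close. It gives the time, the measured TCP pose, the force, the opening and the grip force at its end, in the units of the state.
- robot.sense(): the state, without advancing time (a new reading comes with each control period).
- imaging.grab_frame(name): name is "scene" or "top"; returns (picture, depth): 400x640x3 uint8, red, green, blue; 400x640 float32, m along the optical axis (not along the pixel's ray), 0 where there is no reading.
- imaging.get_calibration(name): a dict with "fov_y" (degrees; the focal length in pixels is half the picture's height over the tangent of half this angle, whatever the lens; pixels are square), "cx", "cy" (the principal point, pixels), "rvec" (rotation vector, rad) and "tvec" (3), from world to camera coordinates, as OpenCV has them. Camera axes: x right, y down, z forward; pixel columns grow to the right and rows downward; lengths in m; the calibration is good to about 2 mm. A picture is of the moment at which its call begins. get_calibration takes no time and is no camera call.
- robot.hand_in(): hands the job in; it is judged then, once.
Trained networks look in the newest picture that a camera, given by its name, has taken for a name from the list of things; names that differ only in an ending like _2 or _b are one class to them, and where a whole thing is asked for, a point or a joint stands for the part that bears it (a point fixed in the world has none). Each returns a list of dicts, best first, with "score" (0 to 1); they miss things now and then, are a little off and sometimes report something else, mostly with a low value. They report only what shows in the picture. A call takes as long as a camera call. They do not tell look-alikes from the thing itself.
- nets.find_in(camera, name): "at" ([column, row] in pixels, amid what is visible of it).
The state is a dict: "clock": time; "joint_pos": joint angles; "qvel": joint speeds; "joint_torque": joint torques, N m; "eef_pos": TCP position; "eef_rot": TCP orientation; "wrist_force": force on the tool from outside, world axes, zero at the start; "torque": the same for the moment, N m; "grip_width": finger opening in m; "grip_force": force on a finger pad.
Only numpy, scipy, OpenCV 4.12 (cv2) and the standard library are available. Lean on these libraries where they do the work, as an engineer would, in place of code of your own. Each camera call takes 0.05 s, during which the arm holds its last target. There are 200 camera calls.

TASK

Slide the loose reference block along its channel until it sits flush against the fixed datum block, under the hold-down arm. Then turn the thumbscrew clockwise until it seats fully home, and back it off a quarter turn so that only the sprung foot presses on the block. Finish while still gripping the thumbscrew there, so that the lock ring can be tightened, and leave the other things on the bench alone.

Things in the scene. Friction and masses are not known exactly. Their poses are not given: they have to be found in the camera images.
- nest: gauge nest fixed to the bench: aluminium plate 86 (x) x 156 (y) x 8 mm, origin under its centre on the bench. +y runs along the channel to the datum block, +x to the post of the hold-down arm (post at x = 29, y = 23 mm). Channel: between two guide strips 4 mm high, 32 mm apart, centred on x = -8 mm, from y = -70 to 34 mm; its floor is the plate's top, 8 mm above the bench
- lock_ring (a point): centre of the top of the brass lock ring (21 mm diameter, 4 mm high) on the hold-down arm, 50 mm above the bench, right under the thumbscrew, on its axis. The dark steel arm (18 mm wide, with a round boss 25 mm across) reaches from the post over the channel; underside 36 mm, top 46 mm above the bench. Nothing of the nest but the thumbscrew stands higher than 50 mm
- datum_face (a point): centre of the datum block's face that the loose block is butted against, in the nest's axes (+y into the datum block), 18 mm above the bench. The datum block, 30 wide x 32 long x 20 mm high, is fixed at the end of the channel and has two low screw heads on top
- block_centre (a point): centre of the loose lapped reference block, 30 x 45 x 20 mm, about 0.2 kg. Its y axis (either way round) is the 45 mm length and lies along the channel, 1 mm free each side; z up. It stands on the channel floor, centre 18 mm above the bench, at first 22 to 43 mm short of the datum block. Flush, its centre is 22.5 mm from the datum face
- ref_block: the same reference block; origin at the centre of its underside. (Beside the work, at the robot's left front, stands a solid computer screen 0.61 m wide, its face about 0.28 m from the robot's axis and its top edge 0.45 m above the bench; the arm must swing clear of it)
- clamp_screw: clamp screw in the arm, its axis 12 mm from the datum face on the channel's centre line: spindle, thumbscrew head on top, white sprung foot 9 mm across below. Origin on the axis, at bench height when seated; rises with the screw. At first the foot is 1.5 mm or more clear of the block's top; it meets a flush block about 2.3 rad before the seat and then presses with 5 to 10 N
- knob_centre (a point): centre of the thumbscrew's black knurled round head, 26 mm diameter x 22 mm high, axis vertical; turns with it. 61.5 mm above the bench when seated, 6 mm higher per turn unscrewed (right-hand thread: clockwise from above goes down). Grip anywhere across the diameter; turning takes about 0.04 Nm and it stays where it is left
- thumbscrew (a joint): turn of the thumbscrew in rad: 0 = seated on a hard stop, growing as it is unscrewed, anticlockwise from above; a quarter turn back from the seat reads 1.57. Starts between 4.0 and 4.9, can be unscrewed to 5.6
- kapton_roll: bystander: roll of film tape, 74 mm diameter, 19 mm high, flat on the bench; leave alone
- loupe: bystander: folded loupe 45 x 30 x 14 mm; leave alone
- hex_key: bystander: L-shaped hex key 92 mm long, lying on the bench; leave alone
- probe_card: bystander: small circuit card 52 x 78 x 11 mm, flat on the bench; leave alone
Mind the look-alikes: they are no part of the job. Of the things that look like the ref_block, the largest one is meant.

How it is judged:
On the way, in this order (a step that is already met when the one before it is completed fails the run):
1. the loose block sits flush against the datum block (gap under 1.5 mm) while the screw is still clear (y of block_centre in the frame of datum_face above -0.024 m and value of joint thumbscrew above 2.6 rad), for 0.2 s.
2. the thumbscrew is seated, its foot pressing on the block, the block still flush (value of joint thumbscrew below 0.08 rad and contact force between clamp_screw and ref_block above 3 N and y of block_centre in the frame of datum_face above -0.024 m), for 0.1 s.
At the end, for the whole second after the job is handed in: The thumbscrew, having been seated, stands a quarter turn back from its seat (1.57 rad, within 0.25 rad) and is still gripped by the fingers (over 3 N); its sprung foot presses on the reference block (over 2 N), which lies flush against the datum block (gap under 1.5 mm) (value of joint thumbscrew between 1.32 and 1.82 rad and contact force between the fingers and clamp_screw above 3 N and contact force between clamp_screw and ref_block above 2 N and y of block_centre in the frame of datum_face above -0.024 m and horizontal distance between block_centre and datum_face below 0.025 m); the arm keeps its last pose, push and grip.
It fails at once if the tape roll, loupe, hex key or probe card is disturbed (moved over 20 mm) (distance of any of kapton_roll, loupe, hex_key, probe_card from where it was at the start of the episode above 0.02 m).
It also fails if it takes over 72 s, if anything falls off the work surface, if the arm or the gripper's body presses on something with over 40 N, if the wrist force passes 120 N, or if a joint passes its speed limit or range.

## Working session

There is one attempt and no reset: what is moved stays moved. The work goes in short steps, Python scripts to look and compute and a shell command to move; the robot and the scene stay as the last step left them, time stands still between calls to the robot, and variables do not carry over. Pictures are saved under pics/ and viewed, at most 10 in all, crops included, and the job is handed in when it is done.

```bash
mkdir -p pics; cat > h.py <<'E'
import numpy as np,cv2
from rig import robot,imaging,nets
def cal(n):
    c=imaging.get_calibration(n);f=200/np.tan(np.radians(c["fov_y"])/2)
    R=cv2.Rodrigues(np.array(c["rvec"],float))[0];return f,c["cx"],c["cy"],R,np.array(c["tvec"],float)
def ray(n,u,v,z):
    f,cx,cy,R,t=cal(n);d=R.T@np.array([(u-cx)/f,(v-cy)/f,1]);o=-R.T@t
    return o+d*(z-o[2])/d[2]
def cloud(n,D):
    f,cx,cy,R,t=cal(n);v,u=np.mgrid[:D.shape[0],:D.shape[1]]
    P=np.stack([(u-cx)/f*D,(v-cy)/f*D,D],-1);return (P-t)@R
def proj(n,p):
    f,cx,cy,R,t=cal(n);q=R@np.array(p)+t;return [f*q[0]/q[2]+cx,f*q[1]/q[2]+cy]
def save(n,img):cv2.imwrite("pics/%s.png"%n,img[:,:,::-1])
E
python3 - <<'E'
from h import *
for n in("top","scene"):
    I,D=imaging.grab_frame(n);save(n+"0",I);np.save(n+"0.npy",D)
    f,cx,cy,R,t=cal(n);print(n,f,-R.T@t,imaging.get_calibration(n))
    for k in("nest","ref_block","knob_centre","datum_face","kapton_roll","loupe","hex_key","probe_card"):
        for r in nets.find_in(n,k)[:4]:
            print(k,r,ray(n,*r["at"],0.03).round(3))
print(robot.sense())
E
```

```text
top 465.02277908459365 [ 0.35832762 -0.20971892  0.92331428] {'fov_y': 46.543770713460304, 'cx': 320.3765056155392, 'cy': 206.64751451340027, 'rvec': array([ 2.13244771, -2.14151874,  0.17969699]), 'tvec': array([-0.21070656,  0.50563022,  0.85136994])}
nest {'at': [293.0, 223.3], 'score': 0.81} [ 0.474 -0.16   0.03 ]
ref_block {'at': [224.5, 249.8], 'score': 0.76} [ 0.424 -0.029  0.03 ]
ref_block {'at': [308.2, 223.5], 'score': 0.61} [ 0.474 -0.189  0.03 ]
ref_block {'at': [377.9, 229.0], 'score': 0.6} [ 0.462 -0.324  0.03 ]
knob_centre {'at': [284.6, 228.9], 'score': 0.46} [ 0.463 -0.144  0.03 ]
datum_face {'at': [294.6, 221.5], 'score': 0.63} [ 0.478 -0.163  0.03 ]
kapton_roll {'at': [386.0, 137.7], 'score': 0.64} [ 0.646 -0.345  0.03 ]
loupe {'at': [390.5, 265.7], 'score': 0.89} [ 0.392 -0.346  0.03 ]
probe_card {'at': [422.8, 144.3], 'score': 0.88} [ 0.632 -0.418  0.03 ]
scene 466.15334015701063 [ 0.11163492 -0.90359621  0.73693884] {'fov_y': 46.44286192132454, 'cx': 318.25135789115245, 'cy': 193.10428347094683, 'rvec': array([ 2.21462598, -0.60505453,  0.30402372]), 'tvec': arr
[... 651 characters left out ...]
9} [ 0.627 -0.446  0.03 ]
{'clock': 0.9, 'joint_pos': array([1.12800075e+00, 2.40578844e-01, 5.00658510e-03, 1.33520489e+00,
       5.08829935e-06, 1.57076834e+00]), 'qvel': array([-0.00027105, -0.00136076,  0.0006416 , -0.00026536, -0.00041434,
        0.00105676]), 'joint_torque': array([-9.87498424e-04, -3.72195697e+01,  2.52693576e+01,  1.00425328e-03,
       -3.35768345e-05, -5.96821835e-06]), 'eef_pos': array([0.21423254, 0.45178017, 0.23131956]), 'eef_rot': array([ 3.14157348e+00, -5.08776270e-06,  2.69882506e+00]), 'wrist_force': array([0.66815688, 0.30567738, 0.03234713]), 'torque': array([ 0.00613254, -0.02830498, -0.03868104]), 'grip_force': 0.0, 'grip_width': 0.08538777945360886}
```

```bash
python3 - <<'E'
import cv2,numpy as np
a=cv2.imread("pics/top0.png")[110:310,190:457];b=cv2.imread("pics/scene0.png")[130:330,190:457]
cv2.imwrite("pics/top_c.png",cv2.resize(a,None,fx=2.98,fy=2.98,interpolation=cv2.INTER_CUBIC))
cv2.imwrite("pics/scene_c.png",cv2.resize(b,None,fx=2.98,fy=2.98,interpolation=cv2.INTER_CUBIC))
E
```

```text
(no output)
```

View pics/top_c.png

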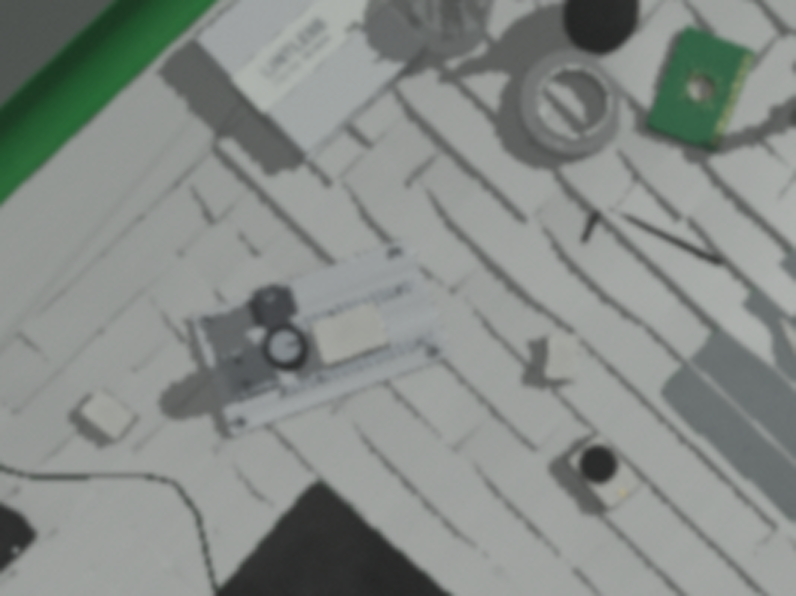

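View pics/scene_c.png

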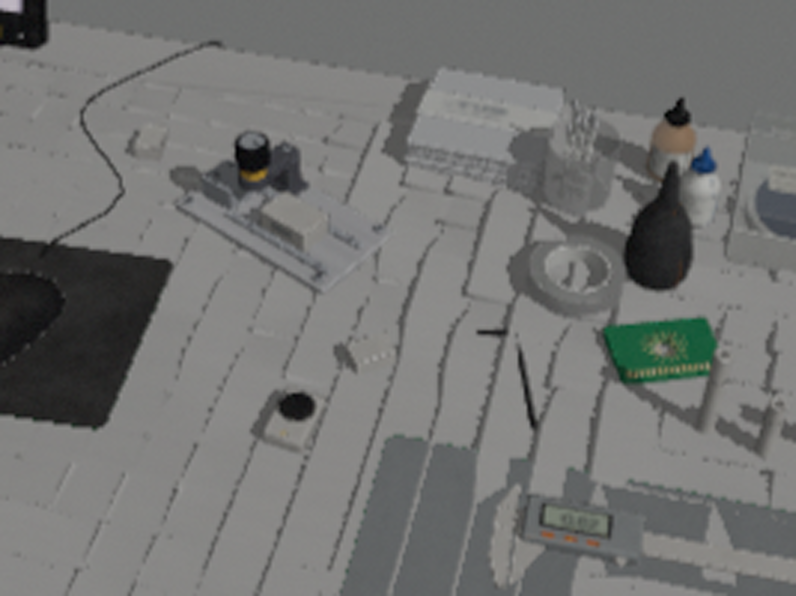

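View pics/scene0.png

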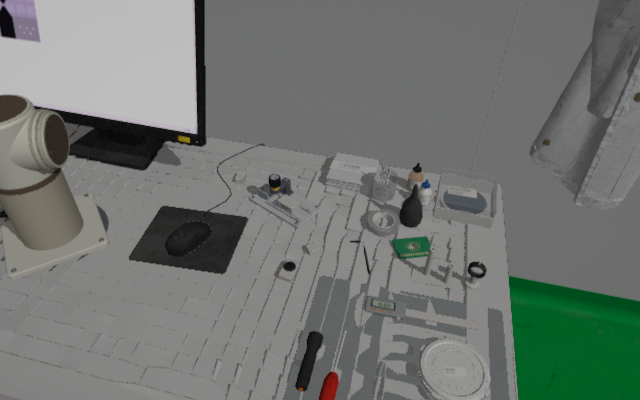

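```bash
python3 - <<'E'
from h import *
D=np.load("scene0.npy");P=cloud("scene",D)
for v,u in[(10,60),(10,190),(70,100),(100,10),(100,60),(120,100),(60,190),(5,202),(130,195),(60,202),(140,202),(150,120),(110,20),(120,50)]:print((u,v),P[v,u].round(3))
print("tcp",proj("scene",[.214,.452,.231]),proj("top",[.214,.452,.231]),proj("top",[.214,.452,.35]))
D=np.load("top0.npy");P=cloud("top",D)
# local nest
for v,u in[(226,285),(221,308),(235,265),(215,282),(200,330),(225,330)]:print((u,v),P[v,u].round(4))
m=(P[...,2]>.15)&(D>0);ys,xs=np.where(m);print(m.sum())
if m.sum():
    q=P[m];print(q.min(0),q.max(0),xs.min(),xs.max(),ys.min(),ys.max())
I=cv2.imread("pics/top0.png");cv2.imwrite("pics/topfull.png",I)
# height image crop
Z=P[190:270,240:345,2];print((np.round(Z[::4,::4]*1000)).astype(int))
E
```

```text
(60, 10) [0.168 0.285 0.365]
(190, 10) [0.394 0.066 0.395]
(100, 70) [0.205 0.205 0.248]
(10, 100) [0.028 0.022 0.308]
(60, 100) [0.103 0.273 0.165]
(100, 120) [0.17  0.188 0.134]
(190, 60) [0.372 0.048 0.298]
(202, 5) [0.415 0.048 0.408]
(195, 130) [0.346 0.011 0.149]
(202, 60) [0.391 0.026 0.303]
(202, 140) [ 0.353 -0.009  0.132]
(120, 150) [0.196 0.228 0.013]
(20, 110) [ 0.04  -0.025  0.308]
(50, 120) [ 0.078 -0.034  0.281]
tcp [np.float64(85.68611205603622), np.float64(38.7445584397841)] [np.float64(-148.91450321158646), np.float64(389.5871175429595)] [np.float64(-250.72319864833543), np.float64(412.5789693143732)]
(285, 226) [ 0.4634 -0.1477  0.0755]
(308, 221) [ 0.479  -0.1887  0.027 ]
(265, 235) [ 0.4523 -0.1053  0.0246]
(282, 215) [ 0.4883 -0.1396  0.0456]
(330, 200) [ 0.5243 -0.2324  0.0049]
(330, 225) [ 0.4731 -0.2318  0.0104]
25653
[ 0.18186847 -0.00534994  0.15000274] [0.86872543 0.35477633 0.46883989] 0 194 0 399
[[  0   1  -2  -2   1  -4   0  -2  -1   0   2   1   1   0   8   4   3   2
    2  -3  -1   7   5   3   2   0   1]
 [ -1   0  -4   2   0   0  -2   0  -1   1  -1  
[... 1400 characters left out ...]
   2   2   2   1   1]
 [ -1   1   0   0  -3   1   7   8   9   8   9   5   6   6  -1  -2   2  -1
    1   1  -1   0  -2   1  -1   0  -1]
 [  0  -2   1   0   1  -1  -5   5  13   7   8   8   1  -3  -2   0   0  -3
   -1   1   0   1   3  -1   0   3   1]
 [ -2   0   0   0   0   0  -2 923   6   2  -2   4   3   2   0   1   0  -1
    4   2   1   3   0   0   0   0  -1]
 [ -3  -1   0   0  -2   1   0   0   0   3  -3   0   3   2   2  -1   1  -1
    2   5   3  -1   0   2  -1   0   2]
 [  2  -4  -2  -1  -2  -2   0  -2  -1   3  -2   2  -2   3   1  -2   0   1
   -2  -1   1   2   2   0  -2  -2   0]
 [  0   2  -4  -2   1  -1   2   0  -1   1  -1   2  -1   0   2   4   1  -1
    1   1   3   3   2  -2   3   0   0]]
```

View pics/top0.png

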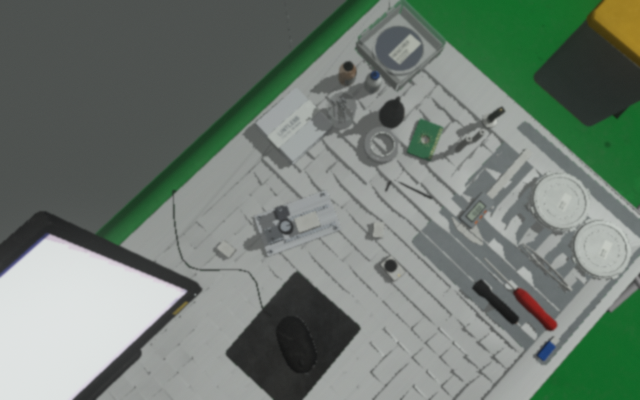

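Top picture: the nest is at about (298,223), with the datum end to the left (+y world), knob at (285,226) and the block at (308,222). The screen's right corner is at (200,290), and the arm is hidden behind the screen, so I lift straight up first.

```bash
python3 -m pendant '[{"tz":4},{"tz":8},{"tz":12},{"tz":16},{"tz":20},{"tz":24},{"tz":28},{"tz":29},{"tz":29},{"tz":29}]' 8.5; python3 - <<'E'
from h import *
s=robot.sense();print(s["joint_pos"])
D=np.load("top0.npy");P=cloud("top",D);I=cv2.imread("pics/top0.png")[:,:,::-1]
# region near nest; refine plate by fit
X=P.reshape(-1,3);X=X[(abs(X[:,0]-.475)<.1)&(abs(X[:,1]+.165)<.12)]
blk=X[(X[:,2]>.02)&(X[:,2]<.034)&(X[:,1]<-.162)]
top=X[(X[:,2]>.066)&(X[:,2]<.09)]
dat=X[(X[:,2]>.02)&(X[:,2]<.034)&(X[:,1]>-.135)]
pl=X[(X[:,2]>.0045)&(X[:,2]<.016)]
for n,q in(("blk",blk),("knob",top),("dat",dat),("plate",pl)):
    q2=q[:,:2].astype(np.float32);r=cv2.minAreaRect(q2*1000);print(n,len(q),np.median(q,0).round(4),r)
E
```

```text
[1.12800075e+00 2.40578844e-01 5.00658510e-03 1.33520489e+00
 5.08829935e-06 1.57076834e+00]
blk 360 [ 0.4773 -0.1868  0.0276] ((478.3548889160156, -186.70570373535156), (30.367088317871094, 45.01499938964844), 19.445262908935547)
knob 168 [ 0.4634 -0.1479  0.0766] ((463.8193359375, -148.00807189941406), (25.887746810913086, 25.696378707885742), 76.1579818725586)
dat 233 [ 0.454  -0.1207  0.0274] ((454.3632507324219, -120.85066223144531), (30.40094757080078, 30.693471908569336), 19.350181579589844)
plate 2724 [ 0.4878 -0.1765  0.0076] ((474.7619934082031, -165.34677124023438), (238.7413787841797, 198.183349609375), 89.85661315917969)invalid input
```

```bash
python3 -m pendant '[{"tx":0,"ty":0,"tz":4,"roll":0},{"tx":0,"ty":0,"tz":8,"roll":0},{"tx":0,"ty":0,"tz":12,"roll":0},{"tx":0,"ty":0,"tz":16,"roll":0},{"tx":0,"ty":0,"tz":20,"roll":0},{"tx":0,"ty":0,"tz":24,"roll":0},{"tx":0,"ty":0,"tz":28,"roll":0},{"tx":0,"ty":0,"tz":29,"roll":0},{"tx":0,"ty":0,"tz":29,"roll":0}]' 8.5;  python3 -c "
from h import *
print(robot.sense())"
```

```text
clock: 2.02
eef_pos: [0.214, 0.4512, 0.5182]
eef_rot: [3.138, -0.0, 2.699]
wrist_force: [-0.0, -0.4, 0.1]
grip_width: 0.0848
grip_force: 0.0
{'clock': 2.025, 'joint_pos': array([1.12798243e+00, 3.62851858e-01, 9.43085663e-01, 2.14771277e+00,
       5.95563034e-06, 1.57083309e+00]), 'qvel': array([-0.000996  ,  0.00349418, -0.05711801, -0.00288616, -0.00133157,
       -0.00077558]), 'joint_torque': array([-1.45564368e-04, -4.02824950e+01,  2.24265414e+01,  6.15963712e-02,
       -7.83195878e-05,  3.59561724e-06]), 'eef_pos': array([0.21397963, 0.4512261 , 0.51824645]), 'eef_rot': array([ 3.13827529e+00, -6.07756467e-06,  2.69874201e+00]), 'wrist_force': array([-0.0233059 , -0.43649689,  0.10491176]), 'torque': array([0.06003525, 0.01741785, 0.02354276]), 'grip_force': 0.0, 'grip_width': 0.0848021048086558}
```

```bash
python3 -m pendant '[{"tx":5.2,"ty":-2.9,"tz":-1,"roll":-0.06},{"tx":10.1,"ty":-6.4,"tz":-1.5,"roll":-0.12},{"tx":14.5,"ty":-10.4,"tz":-1.5,"roll":-0.18},{"tx":18.4,"ty":-15,"tz":-1.5,"roll":-0.24},{"tx":21.7,"ty":-19.9,"tz":-1.5,"roll":-0.3},{"tx":24.4,"ty":-25.3,"tz":-1.5,"roll":-0.36},{"tx":26.5,"ty":-30.9,"tz":-1.5,"roll":-0.42},{"tx":27.8,"ty":-36.8,"tz":-1.5,"roll":-0.48},{"tx":28.5,"ty":-42.7,"tz":-1.5,"roll":-0.54},{"tx":28.4,"ty":-48.7,"tz":-1.5,"roll":-0.62},{"tx":28.2,"ty":-54.6,"tz":-1.5,"roll":-0.7},{"tx":28.0,"ty":-60.5,"tz":-1.5,"roll":-0.79}]' 0;  python3 -c "
from h import *
s=robot.sense();print(s['joint_pos'],s['eef_rot'])"
```

```text
clock: 3.52
eef_pos: [0.4929, -0.1558, 0.5018]
eef_rot: [-3.141, -0.003, 1.906]
wrist_force: [0.4, 1.0, -0.7]
grip_width: -0.0003
grip_force: 0.0
[-3.07346745e-01  3.88473249e-01  9.32483526e-01  2.11646033e+00
  1.89319689e-03  9.28405411e-01] [-3.14140281e+00 -2.50658098e-03  1.90583869e+00]
```

```bash
python3 -m pendant '[{"tx":0,"ty":-3,"tz":-4,"roll":0},{"tx":0,"ty":-6,"tz":-9,"roll":0},{"tx":0,"ty":-7.6,"tz":-14,"roll":0},{"tx":0,"ty":-7.6,"tz":-20,"roll":0},{"tx":0,"ty":-7.6,"tz":-26,"roll":0},{"tx":0,"ty":-7.6,"tz":-32,"roll":0},{"tx":0,"ty":-7.6,"tz":-37,"roll":0},{"tx":0,"ty":-7.6,"tz":-41,"roll":0},{"tx":0,"ty":-7.6,"tz":-43,"roll":0},{"tx":0,"ty":-7.6,"tz":-45,"roll":0},{"tx":0,"ty":-7.6,"tz":-46,"roll":0},{"tx":0,"ty":-7.6,"tz":-46,"roll":0}]';  python3 - <<'E'
from h import *
s=robot.sense();print(s['eef_pos'],s['eef_rot'],s['wrist_force'])
I,D=imaging.grab_frame("scene");J,E=imaging.grab_frame("top");np.save("s1.npy",D)
a=cv2.resize(I[140:290,230:380],None,fx=2.6,fy=2.6);b=cv2.resize(J[150:300,230:380],None,fx=2.6,fy=2.6)
save("p1",np.hstack([a,b]))
E
```

```text
clock: 5.03
eef_pos: [0.4921, -0.2293, 0.0422]
eef_rot: [3.141, -0.002, 1.909]
wrist_force: [-0.4, -0.3, -0.5]
grip_width: 0.0001
grip_force: 0.0
[ 0.4920816  -0.22932766  0.04222726] [ 3.14111621e+00 -2.43201059e-03  1.90880098e+00] [-0.36751828 -0.28144589 -0.52724126]
```

View pics/p1.png

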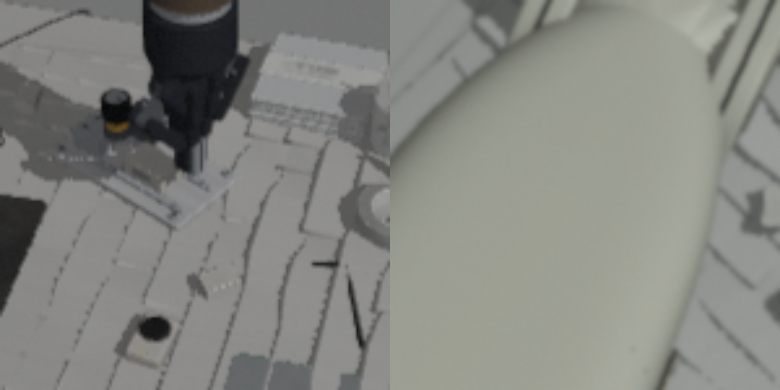

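```bash
python3 -m pendant '[{"tx":0,"ty":0,"tz":-1.5,"roll":0},{"tx":0,"ty":0,"tz":-2.5,"roll":0},{"tx":0,"ty":0,"tz":-2.5,"roll":0},{"tx":-0.17,"ty":0.47,"tz":-2.5,"roll":0},{"tx":-0.33,"ty":0.94,"tz":-2.5,"roll":0},{"tx":-0.5,"ty":1.4,"tz":-2.5,"roll":0},{"tx":-0.66,"ty":1.89,"tz":-2.5,"roll":0},{"tx":-0.83,"ty":2.35,"tz":-2.5,"roll":0},{"tx":-1.0,"ty":2.83,"tz":-2.5,"roll":0},{"tx":-1.1,"ty":3.1,"tz":-2.5,"roll":0},{"tx":-1.2,"ty":3.4,"tz":-2.5,"roll":0},{"tx":-1.2,"ty":3.4,"tz":-2.5,"roll":0}]'
```

```text
clock: 6.62
eef_pos: [0.4819, -0.1959, 0.0187]
eef_rot: [3.138, -0.0, 1.909]
wrist_force: [0.4, -0.8, 1.7]
grip_width: 0.0002
grip_force: 0.6
```

```bash
python3 -m pendant '[{"tx":-0.1,"ty":0.28,"tz":0,"roll":0},{"tx":-0.17,"ty":0.47,"tz":0,"roll":0},{"tx":-0.2,"ty":0.57,"tz":0,"roll":0},{"tx":-0.23,"ty":0.66,"tz":0,"roll":0},{"tx":-0.23,"ty":0.66,"tz":0,"roll":0},{"tx":-0.23,"ty":0.66,"tz":0,"roll":0}]';python3 - <<'E'
from h import *
I,D=imaging.grab_frame("scene");P=cloud("scene",D).reshape(-1,3)
y=np.array([-.332,.943]);x=np.array([.943,.332]);q=P[:,:2]-[.4597,-.136]
a=np.c_[q@x,q@y,P[:,2]]*1000
m=(abs(a[:,0])<40)&(abs(a[:,1]+30)<60)&(a[:,2]>20)&(a[:,2]<34)
print(m.sum());b=a[m];print(np.histogram(b[:,1],np.arange(-90,35,5)))
save("p2",cv2.resize(I[150:250,240:340],None,fx=5,fy=5))
E
```

```text
clock: 7.38
eef_pos: [0.4795, -0.1895, 0.0185]
eef_rot: [3.139, -0.0, 1.909]
wrist_force: [0.4, -1.7, 1.1]
grip_width: 0.0001
grip_force: 1.0
243
(array([ 0,  0,  0,  4, 26, 10,  6,  1, 12,  9, 13, 13, 14, 13,  8, 11,  7,
       13, 10, 12, 17, 14, 17, 13]), array([-90, -85, -80, -75, -70, -65, -60, -55, -50, -45, -40, -35, -30,
       -25, -20, -15, -10,  -5,   0,   5,  10,  15,  20,  25,  30]))
```

View pics/p2.png

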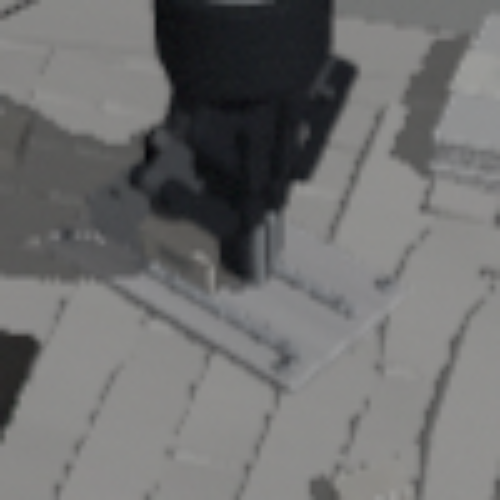

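The block's rear edge (213,285) is in front of the fingers, and friction is the only load so far. I keep pushing until the force rises.

```bash
python3 -m pendant '[{"tx":-0.03,"ty":0.1,"tz":0,"roll":0},{"tx":-0.05,"ty":0.14,"tz":0,"roll":0},{"tx":-0.05,"ty":0.14,"tz":0,"roll":0}]';python3 -m pendant '[{"tx":-0.03,"ty":0.1,"tz":0,"roll":0},{"tx":-0.05,"ty":0.14,"tz":0,"roll":0},{"tx":-0.05,"ty":0.14,"tz":0,"roll":0}]'
```

```text
clock: 7.8
eef_pos: [0.4795, -0.1886, 0.0186]
eef_rot: [3.138, 0.001, 1.909]
wrist_force: [2.8, -4.8, -1.0]
grip_width: -0.0
grip_force: 2.4
clock: 8.18
eef_pos: [0.4796, -0.1885, 0.0189]
eef_rot: [3.138, 0.004, 1.908]
wrist_force: [2.7, -7.2, -1.4]
grip_width: -0.0001
grip_force: 3.9
```

```bash
python3 -m pendant '[{"tx":-0.04,"ty":0.12,"tz":0,"roll":0},{"tx":-0.04,"ty":0.12,"tz":0,"roll":0},{"tx":-0.04,"ty":0.12,"tz":0,"roll":0}]';python3 -m pendant '[{"tx":0.17,"ty":-0.47,"tz":0,"roll":0},{"tx":0.5,"ty":-1.4,"tz":0,"roll":0},{"tx":0.5,"ty":-1.4,"tz":3,"roll":0.1},{"tx":0.5,"ty":-1.4,"tz":7,"roll":0.25},{"tx":0.5,"ty":-1.4,"tz":12,"roll":0.42},{"tx":0.5,"ty":-1.4,"tz":14,"roll":0.6},{"tx":0.5,"ty":-1.4,"tz":14,"roll":0.78},{"tx":0.5,"ty":-1.4,"tz":14,"roll":0.96},{"tx":0.5,"ty":-1.4,"tz":14,"roll":1.14},{"tx":0.5,"ty":-1.4,"tz":14,"roll":1.32},{"tx":0.5,"ty":-1.4,"tz":14,"roll":1.5},{"tx":0.5,"ty":-1.4,"tz":14,"roll":1.68}]' 6; python3 -m pendant '[{"tx":0,"ty":0,"tz":0,"roll":0.18},{"tx":0,"ty":0,"tz":0,"roll":0.36},{"tx":0,"ty":0,"tz":0,"roll":0.54},{"tx":0,"ty":0,"tz":0,"roll":0.72},{"tx":0,"ty":0,"tz":0,"roll":0.9},{"tx":0,"ty":0,"tz":0,"roll":1.08},{"tx":0,"ty":0,"tz":0,"roll":1.26},{"tx":0,"ty":0,"tz":0,"roll":1.44},{"tx":0,"ty":0,"tz":0,"roll":1.62},{"tx":0,"ty":0,"tz":0,"roll":1.8},{"tx":0,"ty":0,"tz":0,"roll":1.9},{"tx":0,"ty":0,"tz":0,"roll":1.9}]'; python3 - <<'E'
from h import *
s=robot.sense();print(s['joint_pos'],s['eef_pos'],s['eef_rot'])
I,D=imaging.grab_frame("scene");P=cloud("scene",D).reshape(-1,3)
y=np.array([-.332,.943]);x=np.array([.943,.332]);q=P[:,:2]-[.4597,-.136]
a=np.c_[q@x,q@y,P[:,2]]*1000
m=(abs(a[:,0])<14)&(abs(a[:,1]+30)<60)&(a[:,2]>20)&(a[:,2]<34);print(np.histogram(a[m][:,1],np.arange(-90,35,5)))
k=(abs(a[:,0])<30)&(abs(a[:,1]+12)<30)&(a[:,2]>68)&(a[:,2]<84);print(k.sum(),np.median(P[k],0),P[k].min(0),P[k].max(0))
save("p3",cv2.resize(I[120:260,220:360],None,fx=4,fy=4))
E
```

```text
clock: 8.55
eef_pos: [0.4796, -0.1884, 0.0192]
eef_rot: [3.138, 0.006, 1.907]
wrist_force: [3.3, -9.7, -1.3]
grip_width: -0.0001
grip_force: 5.2
clock: 10.05
eef_pos: [0.4824, -0.1989, 0.1579]
eef_rot: [3.136, -0.001, -2.688]
wrist_force: [0.2, -0.2, 0.2]
grip_width: 0.0598
grip_force: 0.0
clock: 11.55
eef_pos: [0.4825, -0.1991, 0.158]
eef_rot: [3.138, 0.002, -0.795]
wrist_force: [0.3, 0.3, -0.0]
grip_width: 0.06
grip_force: 0.0
[-3.90188506e-01  3.29184761e-01 -6.95833251e-02  1.17529248e+00
 -2.02664768e-03 -2.73637279e+00] [ 0.48248023 -0.19909727  0.15801384] [ 3.13844330e+00  2.20094311e-03 -7.95408530e-01]
(array([ 0,  0,  0,  0,  0,  0,  0,  0, 30, 13, 19, 15, 17, 17, 13,  5,  8,
        6,  9,  6, 14, 18, 14, 12]), array([-90, -85, -80, -75, -70, -65, -60, -55, -50, -45, -40, -35, -30,
       -25, -20, -15, -10,  -5,   0,   5,  10,  15,  20,  25,  30]))
90 [ 0.46209875 -0.15456182  0.07579519] [ 0.44938091 -0.16598482  0.06817903] [ 0.47598599 -0.13826832  0.07944983]
```

View pics/p3.png

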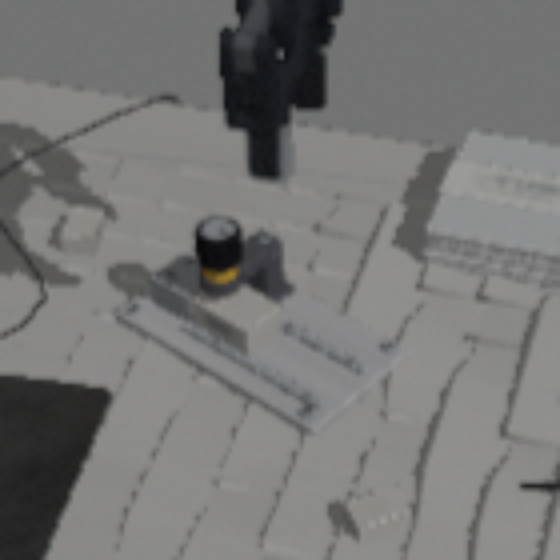

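Block is flush under the arm (rear edge at (248,340), gap gone); knob stands at (218,240). Moving over it.

```bash
python3 -m pendant '[{"tx":-1,"ty":2.6,"tz":0,"roll":0},{"tx":-1.85,"ty":5.2,"tz":0,"roll":0},{"tx":-1.85,"ty":5.2,"tz":-2,"roll":0},{"tx":-1.85,"ty":5.2,"tz":-4,"roll":0},{"tx":-1.85,"ty":5.2,"tz":-6,"roll":0},{"tx":-1.85,"ty":5.2,"tz":-8,"roll":0},{"tx":-1.85,"ty":5.2,"tz":-9.5,"roll":0},{"tx":-1.85,"ty":5.2,"tz":-10.3,"roll":0},{"tx":-1.85,"ty":5.2,"tz":-10.3,"roll":0},{"tx":-1.85,"ty":5.2,"tz":-10.3,"roll":0}]'; python3 - <<'E'
from h import *
I,D=imaging.grab_frame("scene")
save("p4",cv2.resize(I[150:230,230:310],None,fx=6,fy=6))
E
```

```text
clock: 12.85
eef_pos: [0.4652, -0.1477, 0.0561]
eef_rot: [3.139, -0.001, -0.795]
wrist_force: [-0.3, 0.1, 0.3]
grip_width: 0.0598
grip_force: 0.0
```

View pics/p4.png

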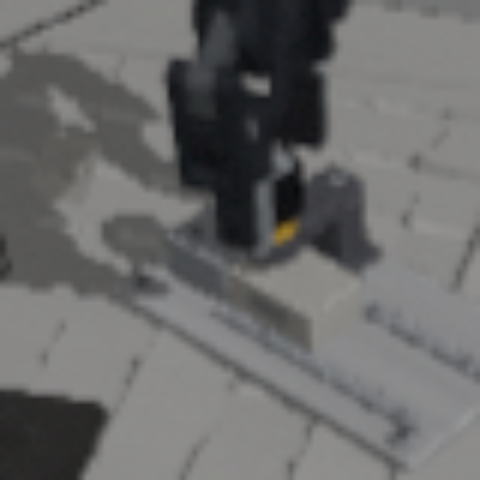

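Fingers straddle the knob (290,190), tips just above the lock ring (288,235). Closing.

```bash
python3 -m pendant '[{"tx":0,"ty":0,"tz":0,"roll":0},{"tx":0,"ty":0,"tz":0,"roll":0},{"tx":0,"ty":0,"tz":0,"roll":0},{"tx":0,"ty":0,"tz":0,"roll":0},{"tx":0,"ty":0,"tz":0,"roll":0},{"tx":0,"ty":0,"tz":0,"roll":0}]' 1.5 40; python3 -c "
from h import *
print(robot.sense()['torque'])"
```

```text
clock: 13.65
eef_pos: [0.4641, -0.1485, 0.0563]
eef_rot: [3.137, -0.001, -0.795]
wrist_force: [-2.6, -2.0, 6.1]
grip_width: 0.0247
grip_force: 39.0
[-0.49146087  0.60446068 -0.02444312]
```

```bash
python3 -m pendant '[{"tx":0,"ty":0,"tz":-0.014,"roll":-0.15},{"tx":0,"ty":0,"tz":-0.029,"roll":-0.3},{"tx":0,"ty":0,"tz":-0.043,"roll":-0.45},{"tx":0,"ty":0,"tz":-0.057,"roll":-0.6},{"tx":0,"ty":0,"tz":-0.072,"roll":-0.75},{"tx":0,"ty":0,"tz":-0.086,"roll":-0.9},{"tx":0,"ty":0,"tz":-0.1,"roll":-1.05},{"tx":0,"ty":0,"tz":-0.115,"roll":-1.2},{"tx":0,"ty":0,"tz":-0.129,"roll":-1.35},{"tx":0,"ty":0,"tz":-0.143,"roll":-1.5},{"tx":0,"ty":0,"tz":-0.158,"roll":-1.65},{"tx":0,"ty":0,"tz":-0.172,"roll":-1.8}]'; python3 -c "
from h import *
print(robot.sense()['torque'])"
```

```text
clock: 15.15
eef_pos: [0.4625, -0.1483, 0.0545]
eef_rot: [3.139, -0.004, -2.6]
wrist_force: [-6.6, -2.2, 7.5]
grip_width: 0.0246
grip_force: 39.1
[-0.43231925  1.38507624  0.0314941 ]
```

```bash
python3 -m pendant '[{"tx":0,"ty":0,"tz":-0.014,"roll":-0.15},{"tx":0,"ty":0,"tz":-0.029,"roll":-0.3},{"tx":0,"ty":0,"tz":-0.043,"roll":-0.45},{"tx":0,"ty":0,"tz":-0.057,"roll":-0.6},{"tx":0,"ty":0,"tz":-0.072,"roll":-0.75},{"tx":0,"ty":0,"tz":-0.086,"roll":-0.9},{"tx":0,"ty":0,"tz":-0.1,"roll":-1.05},{"tx":0,"ty":0,"tz":-0.115,"roll":-1.2},{"tx":0,"ty":0,"tz":-0.129,"roll":-1.35},{"tx":0,"ty":0,"tz":-0.143,"roll":-1.5},{"tx":0,"ty":0,"tz":-0.158,"roll":-1.65},{"tx":0,"ty":0,"tz":-0.172,"roll":-1.8}]'; python3 -c "
from h import *
print(robot.sense()['torque'])"
```

```text
clock: 16.65
eef_pos: [0.4629, -0.1468, 0.0529]
eef_rot: [3.141, -0.002, 1.884]
wrist_force: [-4.9, 2.6, 9.0]
grip_width: 0.0246
grip_force: 39.3
[0.44924952 1.28493018 0.0188094 ]
```

```bash
cat > t.sh <<'E'
python3 -c "
from h import *
s=robot.sense();print('TQ',s['torque'].round(3),s['eef_rot'][2].round(3),s['joint_pos'][5].round(3))"
E
python3 -m pendant '[{"tx":0,"ty":0,"tz":-0.01,"roll":-0.1},{"tx":0,"ty":0,"tz":-0.02,"roll":-0.2},{"tx":0,"ty":0,"tz":-0.03,"roll":-0.3}]'; sh t.sh;python3 -m pendant '[{"tx":0,"ty":0,"tz":-0.01,"roll":-0.1},{"tx":0,"ty":0,"tz":-0.02,"roll":-0.2}]'; sh t.sh; python3 -m pendant '[{"tx":0,"ty":0,"tz":-0.01,"roll":-0.1},{"tx":0,"ty":0,"tz":-0.015,"roll":-0.15}]'; sh t.sh
```

```text
clock: 17.02
eef_pos: [0.4633, -0.1467, 0.0526]
eef_rot: [3.141, -0.001, 1.586]
wrist_force: [-4.9, 2.4, 10.3]
grip_width: 0.0246
grip_force: 39.3
TQ [0.528 1.142 0.03 ] 1.586 1.248
clock: 17.27
eef_pos: [0.4635, -0.1467, 0.0525]
eef_rot: [3.14, -0.001, 1.386]
wrist_force: [-3.2, 2.5, 8.1]
grip_width: 0.0242
grip_force: 39.3
TQ [0.519 1.044 0.038] 1.386 1.448
clock: 17.52
eef_pos: [0.4636, -0.1468, 0.0523]
eef_rot: [3.14, -0.001, 1.237]
wrist_force: [-3.0, 2.1, 7.6]
grip_width: 0.0248
grip_force: 39.3
TQ [0.514 0.875 0.051] 1.237 1.597
```

```bash
for i in 1; do python3 -m pendant '[{"tx":0,"ty":0,"tz":-0.007,"roll":-0.07},{"tx":0,"ty":0,"tz":-0.015,"roll":-0.15},{"tx":0,"ty":0,"tz":-0.015,"roll":-0.15}]'; done; sh t.sh; python3 -m pendant '[{"tx":0,"ty":0,"tz":-0.007,"roll":-0.07},{"tx":0,"ty":0,"tz":-0.015,"roll":-0.15},{"tx":0,"ty":0,"tz":-0.015,"roll":-0.15}]'; sh t.sh; python3 -m pendant '[{"tx":0,"ty":0,"tz":-0.007,"roll":-0.07},{"tx":0,"ty":0,"tz":-0.015,"roll":-0.15},{"tx":0,"ty":0,"tz":-0.015,"roll":-0.15}]'; sh t.sh
```

```text
clock: 17.9
eef_pos: [0.4638, -0.1468, 0.0522]
eef_rot: [3.14, -0.001, 1.088]
wrist_force: [-4.5, 1.6, 8.7]
grip_width: 0.0248
grip_force: 39.2
TQ [ 0.542  0.898 -0.034] 1.088 1.746
clock: 18.27
eef_pos: [0.4639, -0.1469, 0.0521]
eef_rot: [3.14, -0.001, 0.938]
wrist_force: [-3.0, 1.9, 8.1]
grip_width: 0.0245
grip_force: 39.2
TQ [ 0.497  0.825 -0.004] 0.938 1.897
clock: 18.65
eef_pos: [0.4637, -0.1474, 0.052]
eef_rot: [3.139, 0.001, 0.79]
wrist_force: [-4.9, 0.4, 8.9]
grip_width: 0.0247
grip_force: 39.2
TQ [0.178 1.001 0.639] 0.79 2.045
```

```bash
python3 -m pendant '[{"tx":0,"ty":0,"tz":0,"roll":-0.03},{"tx":0,"ty":0,"tz":0,"roll":-0.03}]'; sh t.sh; python3 -m pendant '[{"tx":0,"ty":0,"tz":0,"roll":-0.03},{"tx":0,"ty":0,"tz":0,"roll":-0.03}]'; sh t.sh
```

```text
clock: 18.9
eef_pos: [0.4642, -0.147, 0.0519]
eef_rot: [3.139, -0.0, 0.76]
wrist_force: [-3.9, 1.3, 7.7]
grip_width: 0.0245
grip_force: 39.2
TQ [0.352 0.684 0.405] 0.76 2.075
clock: 19.15
eef_pos: [0.4646, -0.1468, 0.0519]
eef_rot: [3.139, -0.001, 0.73]
wrist_force: [-2.3, 1.4, 6.4]
grip_width: 0.0247
grip_force: 39.1
TQ [0.475 0.413 0.178] 0.73 2.106
```

```bash
python3 -m pendant '[{"tx":0,"ty":0,"tz":0,"roll":-0.05},{"tx":0,"ty":0,"tz":0,"roll":-0.1}]'; sh t.sh;  python3 -m pendant '[{"tx":0,"ty":0,"tz":0,"roll":0},{"tx":0,"ty":0,"tz":0,"roll":0}]'; sh t.sh; python3 -m pendant '[{"tx":0,"ty":0,"tz":0,"roll":0.05},{"tx":0,"ty":0,"tz":0,"roll":0.05}]'; sh t.sh
```

```text
clock: 19.4
eef_pos: [0.4654, -0.1464, 0.052]
eef_rot: [3.139, -0.003, 0.629]
wrist_force: [-0.3, 3.0, 5.4]
grip_width: 0.0245
grip_force: 39.1
TQ [ 0.623 -0.005  0.669] 0.629 2.207
clock: 19.65
eef_pos: [0.4654, -0.1464, 0.0519]
eef_rot: [3.139, -0.003, 0.632]
wrist_force: [-1.4, 3.5, 5.7]
grip_width: 0.0247
grip_force: 39.1
TQ [0.733 0.076 0.609] 0.632 2.205
clock: 19.9
eef_pos: [0.4654, -0.1464, 0.052]
eef_rot: [3.139, -0.003, 0.68]
wrist_force: [-0.5, 4.1, 5.8]
grip_width: 0.0245
grip_force: 39.2
TQ [0.908 0.069 0.024] 0.68 2.156
```

Seated (the torque climbs to 0.65 Nm and slips, and has now relaxed at yaw 0.68). Backing off to yaw 2.25.

```bash
python3 -m pendant '[{"tx":0,"ty":0,"tz":0.014,"roll":0.15},{"tx":0,"ty":0,"tz":0.029,"roll":0.3},{"tx":0,"ty":0,"tz":0.043,"roll":0.45},{"tx":0,"ty":0,"tz":0.057,"roll":0.6},{"tx":0,"ty":0,"tz":0.072,"roll":0.75},{"tx":0,"ty":0,"tz":0.086,"roll":0.9},{"tx":0,"ty":0,"tz":0.1,"roll":1.05},{"tx":0,"ty":0,"tz":0.115,"roll":1.2},{"tx":0,"ty":0,"tz":0.129,"roll":1.35},{"tx":0,"ty":0,"tz":0.143,"roll":1.5},{"tx":0,"ty":0,"tz":0.15,"roll":1.58},{"tx":0,"ty":0,"tz":0.15,"roll":1.58}]'; sh t.sh; python3 - <<'E'
from h import *
I,D=imaging.grab_frame("scene");P=cloud("scene",D).reshape(-1,3)
y=np.array([-.332,.943]);x=np.array([.943,.332]);q=P[:,:2]-[.4597,-.136]
a=np.c_[q@x,q@y,P[:,2]]*1000
m=(abs(a[:,0])<14)&(abs(a[:,1]+30)<60)&(a[:,2]>20)&(a[:,2]<34);print(np.histogram(a[m][:,1],np.arange(-90,35,5))[0])
save("p5",cv2.resize(I[150:230,230:310],None,fx=6,fy=6))
E
```

```text
clock: 21.4
eef_pos: [0.4618, -0.1458, 0.0532]
eef_rot: [3.14, -0.005, 2.26]
wrist_force: [-7.9, 4.7, 12.8]
grip_width: 0.0247
grip_force: 39.9
TQ [1.151 1.739 0.044] 2.26 0.573
[ 0  0  0  0  0  0  0  0 27 19 18 16 14 22 10  8  4  6  7  6 10 12  9 11]
```

View pics/p5.png

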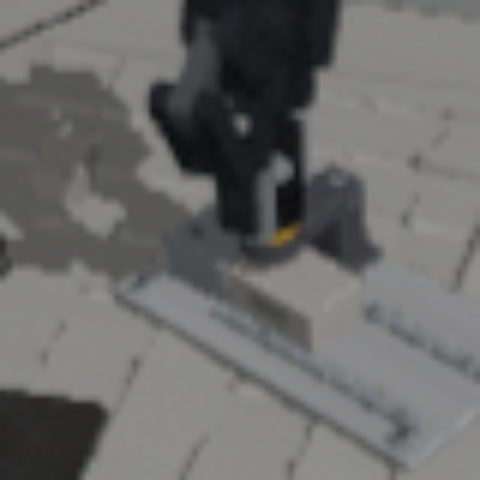

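Knob still gripped at (285,190), the block's rear edge unchanged at (310,345), so it is still flush. Handing in.

```bash
python3 -c "
from rig import robot
print(robot.hand_in())"
```

```text
the job is handed in; nothing more can be done
None
```

I've handed the job in: the block is flush against the datum block, and the thumbscrew was seated, then backed off about 1.58 rad and is still gripped at about 40 N. It took about 21 s; I couldn't read the screw angle or foot force directly, and no verdict came back.

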